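# Clamp a plaster casting mould

## Task

Close the two-part plaster mould in the bench clamp: gently slide the free jaw down its upright bar until its foot stands on the mould and the jaw tilts and binds on the bar. Then tighten the mould by turning the wooden handle clockwise (seen from above) some two thirds of a turn, and let go. Do not crack the plaster by pressing hard, and leave the mould and the things around it where they are.

Things in the scene. Friction and masses are not known exactly. Their poses are not given: they have to be found in the camera images.
- clamp: Steel bench clamp, fixed to the bench. Origin: on the bench under the screw's axis; x points from the screw to the upright bar, z up. Base plate 235 x 130 x 12 mm (x from -80 to +155 mm). The upright flat bar, 10 x 24 mm, stands at x = 120 mm, y = 0, and ends 208 mm above the bench.
- jaw: Dark steel free jaw on the bar. Origin: on the bar's axis, at the jaw's mid-height (160 to 174 mm above the bench at the start); axes parallel to the clamp's, also when the jaw tilts. Collar 60 mm high; from it an arm 20 mm wide, 22 mm high (top face 11 mm above the origin) runs along -x to the screw, 120 mm from the bar. It stays where it is left and slides down under a push of 1 to 2 N.
- jaw_push (a point): Point on the top face of the jaw's arm, 52 mm from the bar's axis: a good place to push the jaw down with shut fingers. Moves with the jaw but does not tilt with it. A slow push of 10 to 12 N binds the jaw; do not push with over 15 N, as at most 18 N may come on the mould before the handle is turned. Once bound, the push rises by some 5 to 10 N with each further mm.
- jaw_tilt (a joint): Tilt of the jaw on the bar, rad: 0 = square, sliding freely. With the foot on the mould, pushing on lowers the collar while the screw end stays up, until pins in the collar bite the bar at about 0.04 or more (screw end some 5 mm higher than when square). It then stays bound when released.
- screw (a joint): Turn of the handle, rad, 0 at the start, growing clockwise seen from above (tightening). A turn lowers handle and foot by 5 mm and presses the sprung foot (5 N per mm) onto the mould. It turns with about 0.05 N m and stays where it is left. After binding (some 4 to 12 N on the mould) a turn adds about 15 N; the mould is tight from 9 N and cracks above 35 N.
- mould_low: Lower half of the plaster mould, 116 x 100 x 38 mm, loose on the clamp's base plate. Origin: centre of its underside.
- mould_top: Upper half of the plaster mould, 116 x 100 x 38 mm, loose on the lower half, its top face 88 mm above the bench. Origin: centre of its underside.
- pigment_jar: Bystander: small glass jar with a black cap, 42 mm in diameter, 60 mm high, beside the clamp. Origin: centre of its underside.
- dish: Bystander: blue and white dish, 170 mm in diameter, 17 mm high. Origin: centre of its underside.
- brush_mug: Bystander: white mug, 72 mm in diameter, 85 mm high. Origin: centre of its underside.
- jaw_handle (a point): Point on the screw's axis, 63 mm above jaw's origin; moves with the jaw but neither tilts nor sinks with the screw. Around it is the round wooden handle, 28 mm in diameter over 23 mm above and below this point as at the start (top 29 mm above it). Below the arm hangs the round rubber foot, 30 mm in diameter; its face starts 43 to 63 mm below jaw's origin, not measured, other each time.
Mind the look-alikes: they are no part of the job. What is shaped like the mould_top but blue or red is not meant.

How it is judged:
By the outcome, as a careful person would: the job done as asked, in the order asked, and still so for the second after the job is handed in, with the robot touching nothing.
It also fails if it takes over 72 s, if anything falls off the work surface, if the arm or the gripper's body presses on something with over 40 N, if the wrist force passes 120 N, or if a joint passes its speed limit or range.

## Robot

A 7-joint arm with a two-finger parallel gripper is mounted at the origin on the work surface. World frame = base frame: x ahead of the robot, y to its left, z up, the work surface at z = 0. Lengths are in mm, angles in rad, forces in N, time in s.
With the tool pointing down it reaches from about 425 to 875 mm from the base axis. Payload 8.4 kg.
Tool frame: the origin (TCP) lies at the very end of the fingers, on their centre line; the grasp point (between the pads) lies 19 mm behind it; x points along the fingers, y is the direction in which the jaws open and shut, and the axes are right-handed (so a half turn about x gives the same grasp; the last joint's range is limited). The gripper opens to 87 mm and grips with 3 to 60 N. Pads are 19 mm wide; open, the fingers measure 117 mm over their backs; the gripper's body (75 mm by 190 mm) begins 51 mm behind the grasp point.
Start: joints at [1.195, 0.333, 0.04, 1.465, -0.013, 1.343, -0.059], TCP at [177.609, -625.235, 222.546] pointing down, gripper open.
Joint ranges: [-2.58, 2.58], [-0.38, 2.09], [-1.3, 1.39], [0.25, 2.4], [-1.5, 4.64], [0.08, 2.09], [-2.65, 2.65]. Speed limits (rad/s): [2.22, 2.22, 2.79, 2.79, 3.14, 3.14, 3.14].

## Interface

Orientations are given as [roll, pitch, yaw] about the fixed x, y, z axes, in that order (R = Rz(yaw) Ry(pitch) Rx(roll)).
In Python, from bench import * gives the robot as it stands. The module is installed in compiled form; this text tells all that it offers. Calls block until the motion is done:
- goto(position, orientation): joint-space move of the TCP to a pose.
- move_straight(position, attitude=None, vel=150, threshold=None): straight line of the TCP; attitude=None keeps the orientation; vel is the mean speed in mm/s. With threshold (N) it stops when the force on the tool has changed by that much, and returns True; else False.
- set_joints(angles): joint-space move.
- open_gripper() and clamp(): open the fingers fully, or close them until they stop; the grip force is fixed at half the most.
- wait(seconds).
- ik(position, orientation): joint angles nearest the present ones, or None.
- grab_frame(name): name is "side" or "top"; returns a dict with "image" (400x640x3 uint8, red, green, blue), "K" (3x3 intrinsics, pixels), "k1" (the pictures are not rectified: a ray, as slopes to the right and down, at radius r is drawn at 1 + k1 r^2 times it, then the intrinsics apply), "cam_to_world" (4x4, takes a point from camera to world coordinates). Camera axes: x right, y up, looking along -z (the intrinsics and any distortion apply to the point x, -y, -z); pixel columns grow to the right and rows downward; lengths in mm; the calibration is good to about 2 mm. A picture is of the moment at which its call begins. There is no depth.
A pose or a line that the arm cannot do raises IKError and nothing moves.
- job_done(): hands the job in, once; it reports no verdict.
Readings, each from a call of its own:
- current_t(): time.
- current_joints(): joint angles.
- current_dq(): joint speeds.
- current_joint_efforts(): joint torques, N m.
- current_tcp_pos(): TCP position.
- current_tool_rot(): TCP orientation.
- current_contact_force(): force on the tool from outside, world axes, zero at the start.
- current_ft_torque(): the same for the moment, N m.
- current_width(): opening from 0.0 (shut) to 1.0 (fully open).
Only numpy, scipy, OpenCV 4.12 (cv2) and the standard library are available. Lean on these libraries where they do the work, as an engineer would, in place of code of your own. Each camera call takes 0.05 s, during which the arm holds its last target.

## Working session

There is one attempt and no reset: what is moved stays moved. The work goes in short steps, each a Python script; the robot and the scene stay as the last script left them, time stands still between calls to the robot, and variables do not carry over. Pictures are saved under pics/ and viewed, and the job is handed in when it is done.

```bash
mkdir -p pics; python3 - <<'E'
from bench import *
import cv2,pickle
for n in("side","top"):
    f=grab_frame(n); cv2.imwrite(f"pics/{n}0.png",f["image"][...,::-1]); pickle.dump(f,open(f"{n}0.pkl","wb"))
    print(n,f["K"],f["k1"],f["cam_to_world"])
print(current_t(),current_tool_rot(),current_contact_force())
E
```

```text
side [[509.37261502   0.         317.61960262]
 [  0.         509.37261502 194.76602275]
 [  0.           0.           1.        ]] 0.018112324105754692 [[-9.98251310e-01  5.20059266e-02 -2.81016993e-02  5.14346655e+02]
 [-5.81431103e-02 -7.78076241e-01  6.25473215e-01  8.40198930e+02]
 [ 1.06630496e-02  6.26013376e-01  7.79739413e-01  1.19034231e+03]
 [ 0.00000000e+00  0.00000000e+00  0.00000000e+00  1.00000000e+00]]
top [[448.0920118    0.         324.00352104]
 [  0.         448.0920118  186.51644778]
 [  0.           0.           1.        ]] 0.0028662515435091828 [[-5.64928108e-03  9.81627001e-01 -1.90726285e-01  2.82277679e+02]
 [-9.99886537e-01 -8.20845597e-03 -1.26306760e-02 -2.16422600e+00]
 [-1.39641810e-02  1.90633291e-01  9.81561995e-01  1.47095997e+03]
 [ 0.00000000e+00  0.00000000e+00  0.00000000e+00  1.00000000e+00]]
0.1 [-1.51122968  1.56935106  1.90716733] [ 1.33206662 -0.40412324  0.4992922 ]
```

View pics/side0.png

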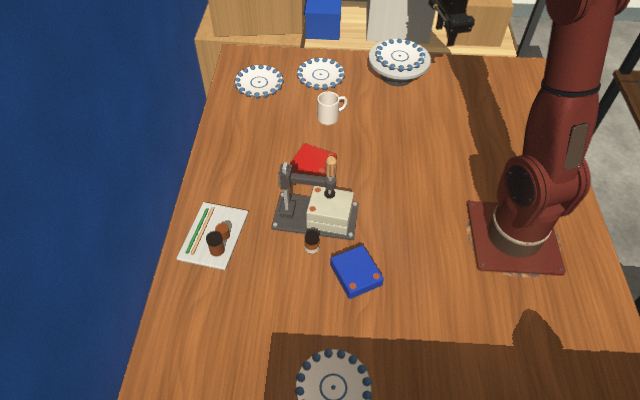

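View pics/top0.png

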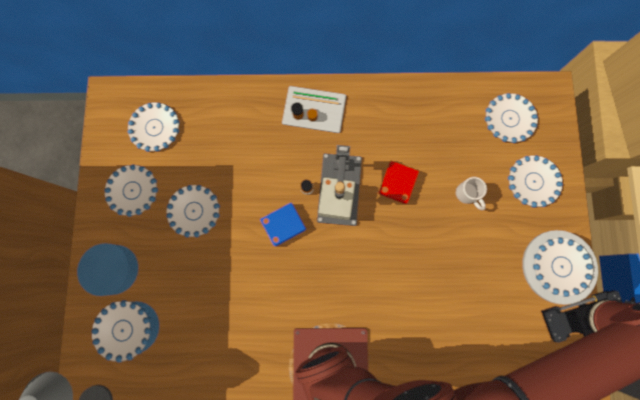

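Mould candidates in the side view are cream (330,207), red (313,160) and blue (357,270). The cream one fits, since it sits in the clamp. I'll confirm it in an enlarged crop.

```bash
python3 - <<'E'
import cv2,numpy as np
a=cv2.imread("pics/side0.png")[140:260,260:380]; b=cv2.imread("pics/top0.png")[135:235,290:390]
cv2.imwrite("pics/c_side.png",cv2.resize(a,(600,600),interpolation=cv2.INTER_CUBIC))
cv2.imwrite("pics/c_top.png",cv2.resize(b,(600,600),interpolation=cv2.INTER_CUBIC))
E
```

```text
(no output)
```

View pics/c_side.png

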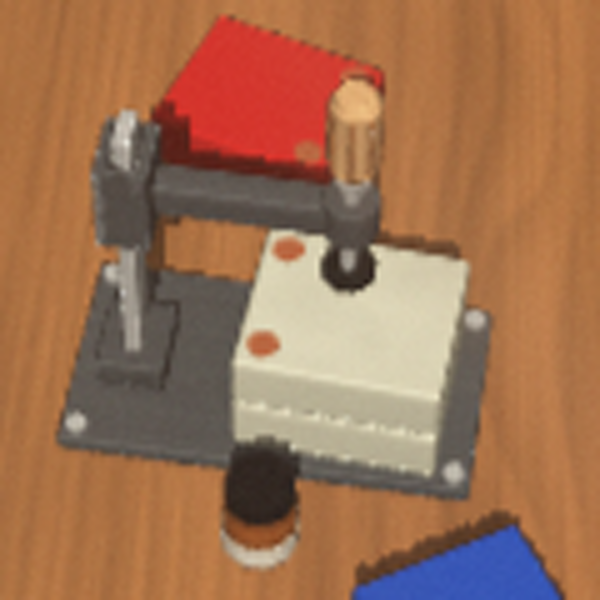

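View pics/c_top.png

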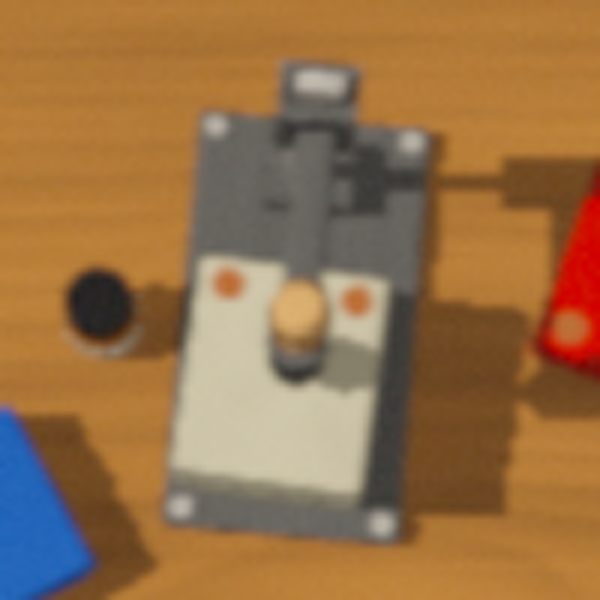

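The crops confirm it: the cream two-part mould stands on the clamp's plate, with the foot at about (330,193) in the side view above it. Next I fit the clamp pose and jaw height.

```bash
cat > h.py <<'E'
import numpy as np,pickle,cv2
from scipy.optimize import least_squares
def proj(f,P):
    P=np.atleast_2d(P).astype(float); M=np.linalg.inv(f["cam_to_world"]); C=P@M[:3,:3].T+M[:3,3]
    u=np.c_[C[:,0],-C[:,1]]/(-C[:,2:3]); r2=(u**2).sum(1,keepdims=True); u=u*(1+f["k1"]*r2)
    return u*[f["K"][0,0],f["K"][1,1]]+[f["K"][0,2],f["K"][1,2]]
def rz(p,pts):
    c,s=np.cos(p[2]),np.sin(p[2]); pts=np.atleast_2d(pts)
    return np.c_[p[0]+c*pts[:,0]-s*pts[:,1],p[1]+s*pts[:,0]+c*pts[:,1],pts[:,2]]
E
cat > fit.py <<'E'
from h import *
S=pickle.load(open("side0.pkl","rb"));T=pickle.load(open("top0.pkl","rb"))
sp=lambda a:(np.array(a)+.5)/5-.5+[260,140]
tp=lambda a:(np.array(a)+.5)/6-.5+[290,135]
pl=[(155,65,12),(-80,65,12),(-80,-65,12),(155,-65,12),(120,0,208)]
so=sp([(58,440),(468,492),(493,313),(103,262),(126,115)])
to=tp([(200,110),(165,523),(405,543),(430,130),(321,83)])
def res(p,full=False):
    L=pl+[(0,0,p[3]+92)]
    r=np.r_[proj(S,rz(p,L))-np.r_[so,sp([(356,92)])],proj(T,rz(p,L))-np.r_[to,tp([(299,307)])]]
    return r if full else r.ravel()
q=least_squares(res,[650,-20,-.1,165],loss="soft_l1",x_scale=[10,10,.1,10])
print(q.x); print(res(q.x,True).round(1))
np.save("pose.npy",q.x)
p=q.x
# overlay
for n,f,(ox,oy,s,w) in(("side",S,(260,140,5,120)),("top",T,(290,135,6,100))):
    im=cv2.resize(f["image"][oy:oy+w,ox:ox+w,::-1],(600,600),interpolation=cv2.INTER_CUBIC).copy()
    h=p[3]
    segs=[[(155,65,12),(-80,65,12),(-80,-65,12),(155,-65,12),(155,65,12)],[(125,12,208),(125,-12,208),(115,-12,208),(115,12,208),(125,12,208)],
     [(110,10,h+11),(0,10,h+11),(0,-10,h+11),(110,-10,h+11)],[(14*np.cos(t),14*np.sin(t),h+92) for t in np.linspace(0,6.3,20)],[(15*np.cos(t),15*np.sin(t),h-53) for t in np.linspace(0,6.3,20)]]
    for g in segs:
        u=((proj(f,rz(p,g))-[ox,oy]+.5)*s-.5).round().astype(int)
        cv2.polylines(im,[u],False,(0,255,0),1)
    cv2.imwrite(f"pics/ov_{n}.png",im)
E
python3 fit.py; python3 -c "
import cv2,numpy as np
cv2.imwrite('pics/ov.png',np.hstack([cv2.resize(cv2.imread(f'pics/ov_{n}.png'),(400,400)) if 0 else cv2.imread(f'pics/ov_{n}.png')[:, 40:440] for n in('side','top')]))"
```

```text
[ 5.21305032e+02 -3.05894969e+01 -9.29993492e-02  1.62059949e+02]
[[-0.4 -0.7]
 [ 0.5 -0.2]
 [ 0.3 -0.8]
 [-0.3 -0.4]
 [-0.1  2.2]
 [ 0.3  0.1]
 [-0.  -0.2]
 [-0.5  0.3]
 [-0.8  0.4]
 [ 0.2 -0.4]
 [-0.2 -0.1]
 [ 0.5 -0.3]]
```

View pics/ov.png

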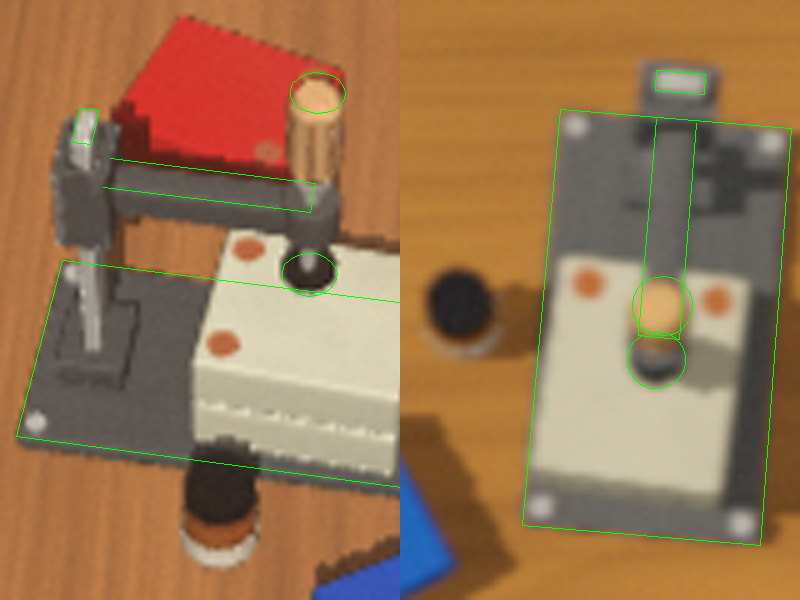

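```bash
cat >> h.py <<'E'
from scipy.spatial.transform import Rotation as Ro
def ori(a):  # tool down, tool y at world angle a
    x=np.array([0,0,-1.]);y=np.array([np.cos(a),np.sin(a),0]);z=np.cross(x,y)
    return list(Ro.from_matrix(np.c_[x,y,z]).as_euler("xyz"))
E
python3 - <<'E'
from bench import *
from h import *
p=np.load("pose.npy");
P=rz(p,[(68,0,p[3]+11)])[0]; H=rz(p,[(0,0,150+63)])[0]
print(P,H,current_joints())
for d in (np.pi/2,-np.pi/2):
    print(d,ik([P[0],P[1],300],ori(p[2]+d)), ik([P[0],P[1],140],ori(p[2]+d)))
for a in np.arange(-180,181,30):
    q=ik(list(H[:2])+[205],ori(p[2]+np.radians(a)));print(a,None if q is None else np.round(q,2))
E
```

```text
[589.01118152 -36.90434069 173.05994911] [521.30503152 -30.58949686 213.        ] [ 1.1947598   0.33385667  0.03986512  1.46614277 -0.01340865  1.34330436
 -0.05852286]
1.5707963267948966 [ 0.5807797   0.25548917 -0.72353896  1.46413703  0.16872197  1.48536587
  1.33684114] [ 0.58041488  0.35771196 -0.72412994  1.68903174  0.25244932  1.19077783
  1.27098688]
-1.5707963267948966 [ 0.49236054  0.23603627 -0.60914725  1.46833992  0.13477124  1.47932655
 -1.77983742] [ 0.46049493  0.32517955 -0.5704695   1.69477583  0.18795803  1.17666508
 -1.82249553]
-180 None
-150 [-1.14  0.14  1.23  1.84 -0.14  1.26 -2.58]
-120 [ 0.54  0.13 -0.61  1.77  0.08  1.26 -2.28]
-90 [ 0.56  0.13 -0.64  1.77  0.08  1.27 -1.76]
-60 [ 0.57  0.13 -0.65  1.77  0.08  1.27 -1.23]
-30 [ 0.58  0.14 -0.66  1.77  0.09  1.27 -0.71]
0 [ 0.6   0.14 -0.67  1.77  0.09  1.27 -0.19]
30 [ 0.61  0.14 -0.68  1.77  0.09  1.27  0.33]
60 [ 0.62  0.14 -0.7   1.77  0.09  1.27  0.85]
90 [ 0.67  0.15 -0.75  1.77  0.11  1.27  1.37]
120 [ 0.96  0.23 -1.1   1.76  0.21  1.29  1.81]
150 [ 0.96  0.23 -1.1   1.76  0.21  1.29  2.33]
180 None<sys>:0: UserWarning: Gimbal lock detected. Setting third angle to zero since it is not possible to uniquely determine all angles.
```

```bash
python3 -W ignore - <<'E'
from bench import *
from h import *
p=np.load("pose.npy"); P=rz(p,[(68,0,p[3]+11)])[0]; o=ori(p[2]+np.pi/2)
clamp()
c=current_tcp_pos(); move_straight([c[0],c[1],330])
goto([P[0],P[1],330],o)
move_straight([P[0],P[1],P[2]+12])
print(current_t(),current_tcp_pos(),current_width())
F=[]
for i in range(10): F.append(current_contact_force()); wait(.02)
print(np.mean(F,0),np.std(F,0))
for n in("side","top"):
    f=grab_frame(n);pickle.dump(f,open(f"{n}1.pkl","wb"))
    u=proj(f,P)[0].astype(int); cv2.imwrite(f"pics/{n}1.png",cv2.resize(f["image"][u[1]-60:u[1]+60,u[0]-50:u[0]+50,::-1],(500,600) if n=="side" else (500,600),interpolation=cv2.INTER_CUBIC))
E
```

```text
6.15 [589.57766839 -36.80987611 186.06878746] 0.007504313455475751
[-0.14081543  0.16159394 -0.18080483] [0.40959808 0.46347469 0.46757682]
```

View pics/side1.png

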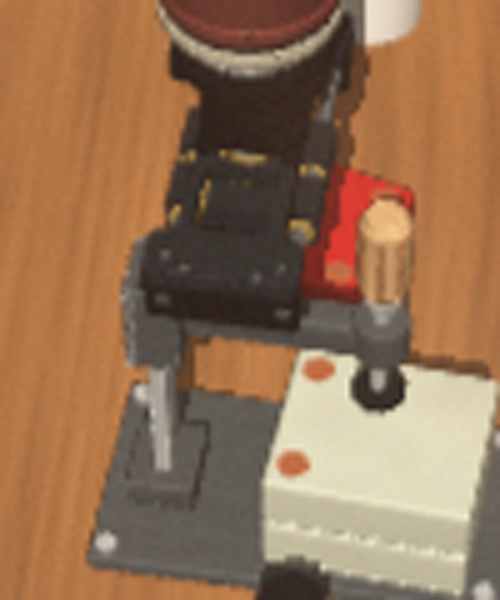

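The shut gripper is over the middle of the arm, clear of the handle at (385,250) and of the bar. Now the slow push.

```bash
python3 -W ignore - <<'E'
from bench import *
from h import *
c=current_tcp_pos(); 
r=move_straight([c[0],c[1],176],vel=20,threshold=4); print(r,current_tcp_pos(),current_t())
r=move_straight([c[0],c[1],136],vel=8,threshold=9.5)
print(r,current_t(),current_tcp_pos())
F=[]
for i in range(10): F.append(current_contact_force()); wait(.02)
print(np.mean(F,0),current_tcp_pos())
for n in("side","top"):
    f=grab_frame(n);pickle.dump(f,open(f"{n}2.pkl","wb"))
E
```

```text
False [589.26195793 -36.8552598  175.92654984] 7.0167
True 10.3167 [589.67851517 -36.95156825 146.90763629]
[-3.83239782e-01 -2.88123691e-03  4.80511796e+00] [589.66355555 -36.96063093 146.90490638]
```

```bash
python3 -W ignore - <<'E'
from bench import *
from h import *
c=current_tcp_pos(); z=c[2]
def mean():
    F=[]
    for i in range(8): F.append(current_contact_force()[2]); wait(.02)
    return np.mean(F)
for i in range(30):
    z-=0.4; r=move_straight([c[0],c[1],z],vel=4)
    f=mean(); print(round(z,1),round(current_tcp_pos()[2],2),round(f,2),round(current_t(),2))
    if f>10.3: break
for n in("side","top"):
    f=grab_frame(n);pickle.dump(f,open(f"{n}3.pkl","wb"))
E
```

```text
146.5 146.88 5.59 10.97
146.1 146.71 7.07 11.36
145.7 146.4 7.96 11.74
145.3 146.11 8.57 12.12
144.9 145.77 9.3 12.51
144.5 145.48 9.63 12.89
144.1 145.14 10.18 13.28
143.7 144.84 10.77 13.66
```

```bash
python3 -W ignore - <<'E'
from h import *
ims=[]
for k in (2,3):
    f=pickle.load(open(f"side{k}.pkl","rb")); ims.append(cv2.resize(f["image"][150:250,270:350,::-1],(400,500),interpolation=cv2.INTER_CUBIC))
cv2.imwrite("pics/s23.png",np.hstack(ims))
E
```

```text
(no output)
```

View pics/s23.png

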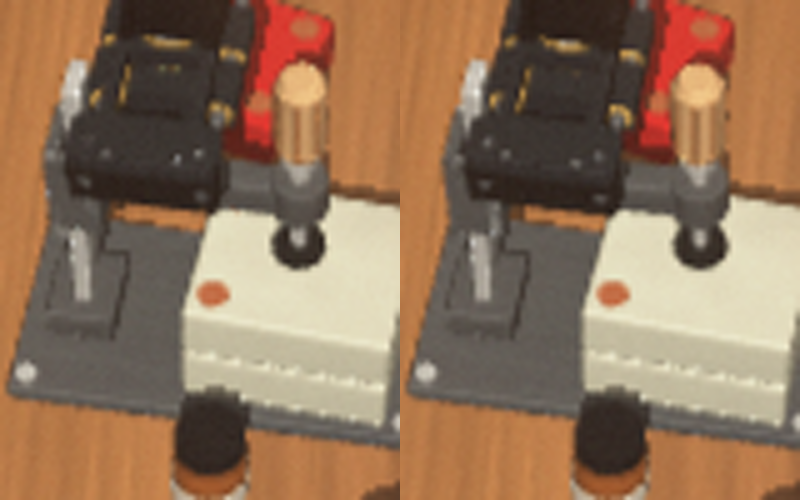

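```bash
python3 -W ignore - <<'E'
from bench import *
from h import *
c=current_tcp_pos(); z=143.7
def mean():
    F=[]
    for i in range(8): F.append(current_contact_force()[2]); wait(.02)
    return np.mean(F)
for i in range(8):
    z-=0.4; r=move_straight([589.66,-36.96,z],vel=4)
    f=mean(); print(round(z,1),round(current_tcp_pos()[2],2),round(f,2),round(current_t(),2))
    if f>12: break
for n in("side","top"):
    f=grab_frame(n);pickle.dump(f,open(f"{n}4.pkl","wb"))
E
```

```text
143.3 144.6 12.06 14.14
```

```bash
python3 -W ignore - <<'E'
from bench import *
from h import *
def mean():
    F=[]
    for i in range(8): F.append(current_contact_force()[2]); wait(.02)
    return np.mean(F)
z=143.1; move_straight([589.66,-36.96,z],vel=4); print(current_tcp_pos()[2],mean())
for z in (144.0,145,145.5,146,147):
    move_straight([589.66,-36.96,z],vel=8); print(z,current_tcp_pos()[2],mean())
move_straight([589.66,-36.96,170],vel=60)
move_straight([589.66,-36.96,300])
print(current_t(),mean())
p=np.load("pose.npy")
c=current_tcp_pos(); H=rz(p,[(0,0,0)])[0]
ims=[]
for n in("side","top"):
    f=grab_frame(n);pickle.dump(f,open(f"{n}5.pkl","wb"))
f=pickle.load(open("side5.pkl","rb")); ims.append(cv2.resize(f["image"][150:250,270:350,::-1],(400,500),interpolation=cv2.INTER_CUBIC))
f=pickle.load(open("top5.pkl","rb")); ims.append(cv2.resize(f["image"][140:240,300:380,::-1],(400,500),interpolation=cv2.INTER_CUBIC))
cv2.imwrite("pics/s5.png",np.hstack(ims))
E
```

```text
144.51607812001805 13.047529905041706
144.0 144.80479311486104 7.910945140123556
145 145.04469292661634 2.81180232879462
145.5 145.20816639144934 -0.2392594146201749
146 145.96816040638288 0.17501997899395783
147 147.10473052377378 0.2914115600568752
18.15 -0.014549516421434788
```

View pics/s5.png

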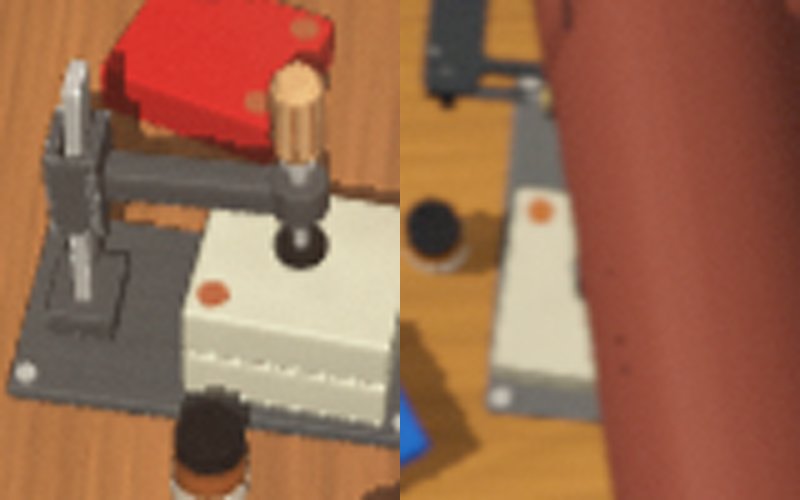

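The push point stayed down after release (contact lost at 145.1, lowest 144.5), and the side view shows the collar tilted with the foot at (302,245) standing on the mould. So the jaw is bound. Next is the handle.

```bash
cat >> h.py <<'E'
TH=0.045
def tori(a,yaw,th=TH):
    R=Ro.from_euler("z",yaw)*Ro.from_euler("y",th)*Ro.from_euler("z",-yaw)*Ro.from_euler("xyz",ori(a))
    return list(R.as_euler("xyz"))
E
python3 -W ignore - <<'E'
from bench import *
from h import *
p=np.load("pose.npy"); h=131.8
ax=lambda s: rz(p,[(s*np.sin(TH),0,h+120*np.sin(TH)+s*np.cos(TH))])[0]   # point on handle axis, s above jaw origin level
f=pickle.load(open("side5.pkl","rb")); print("handle top px",proj(f,ax(92)),"mid",proj(f,ax(63)))
o=tori(p[2]+np.pi/2,p[2])
print(ax(56))
open_gripper()
goto(list(ax(150)),o); q=np.array(current_joints()); print(q.round(3),current_tcp_pos(),ax(150))
q[6]=2.1; set_joints(list(q)); print(current_tcp_pos(),current_tool_rot(),current_t())
f=grab_frame("side");cv2.imwrite("pics/s6.png",cv2.resize(f["image"][110:230,270:370,::-1],(500,600),interpolation=cv2.INTER_CUBIC))
E
```

```text
handle top px [[329.16474303 164.60104921]] mid [[329.34667719 172.19287241]]
[523.81329505 -30.82343857 193.14148725]
[ 0.61   0.149 -0.701  1.593  0.089  1.479  1.38 ] [527.49480731 -31.38977274 287.27046465] [528.02359454 -31.21612644 287.04632831]
[528.02162551 -31.40269878 287.28264118] [2.44035289 1.52657679 3.06422592] 20.9833
```

View pics/s6.png

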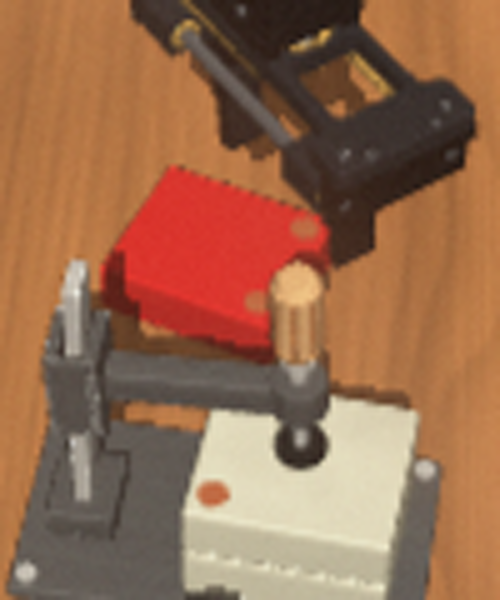

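```bash
python3 -W ignore - <<'E'
from bench import *
from h import *
p=np.load("pose.npy"); h=131.8
ax=lambda s: rz(p,[(s*np.sin(TH),0,h+120*np.sin(TH)+s*np.cos(TH))])[0]
def mean():
    F=[]
    for i in range(8): F.append(current_contact_force()); wait(.02)
    return np.mean(F,0)
r=move_straight(list(ax(56)),vel=80,threshold=5); print(r,current_tcp_pos(),ax(56),current_joints().round(3) if hasattr(current_joints(),'round') else current_joints())
print(mean(),current_t())
f=grab_frame("side");cv2.imwrite("pics/s7.png",cv2.resize(f["image"][110:230,270:370,::-1],(500,600),interpolation=cv2.INTER_CUBIC))
E
```

```text
False [524.17659467 -30.81329366 193.68202227] [523.81329505 -30.82343857 193.14148725] [ 0.603  0.194 -0.699  1.741  0.123  1.296  2.071]
[-0.21599802  0.1775065   0.25270101] 22.4917
```

View pics/s7.png

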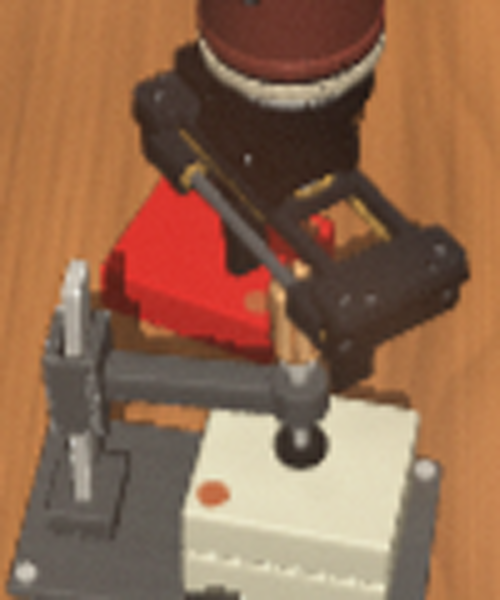

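The handle at (297,320) stands between the open fingers. I'll close, check the side load and null it.

```bash
python3 -W ignore - <<'E'
from bench import *
from h import *
def mean():
    F=[]
    for i in range(8): F.append(current_contact_force()); wait(.02)
    return np.mean(F,0)
a=np.array(current_tcp_pos()); clamp(); wait(.2)
print(current_width()*87,np.array(current_tcp_pos())-a,mean(),current_ft_torque(),current_t(),np.array(current_joints()).round(3))
E
```

```text
27.230979425856674 [-0.17023463 -0.0544687  -0.31347111] [ 0.604403   -0.60165629 -0.34002986] [-0.05834736 -0.32269167 -0.05273215] 23.8833 [ 0.603  0.195 -0.699  1.742  0.123  1.296  2.071]
```

```bash
python3 -W ignore - <<'E'
from bench import *
from h import *
p=np.load("pose.npy")
q0=np.array(current_joints()); c=np.array(current_tcp_pos())
d=3.35*rz([0,0,p[2]],[(np.sin(TH),0,np.cos(TH))])[0]
q1=np.array(ik(list(c-d),list(current_tool_rot()))); print((q1-q0).round(4))
assert abs(q1-q0).max()<.05
dq=q1-q0; dq[6]-=4.22
N=8
for i in range(1,N+1):
    set_joints(list(q0+dq*i/N))
    F=np.array(current_contact_force());print(i,F.round(1),np.array(current_ft_torque()).round(3),round(current_joints()[6],3),round(current_t(),2))
    if np.linalg.norm(F)>12: print("stop");break
wait(.2);print(np.array(current_contact_force()).round(1),np.array(current_joints())[6]-q0[6],current_width()*87)
f=grab_frame("side");cv2.imwrite("pics/s8.png",cv2.resize(f["image"][110:230,270:370,::-1],(500,600),interpolation=cv2.INTER_CUBIC))
E
```

```text
[-0.0006  0.0024  0.0002  0.0047  0.0018 -0.0065 -0.0015]
1 [0.5 0.6 0.1] [ 0.232 -0.224 -0.043] 1.547 24.45
2 [-0.2  1.3  1.1] [ 0.33  -0.374 -0.034] 1.02 25.02
3 [1.3 2.2 1.8] [ 0.476 -0.565 -0.023] 0.493 25.58
4 [1.9 2.3 4. ] [ 0.391 -0.805 -0.062] -0.034 26.15
5 [2.9 0.5 4.5] [ 0.236 -0.965 -0.115] -0.562 26.72
6 [3.9 0.5 5.2] [ 0.147 -0.877 -0.048] -1.092 27.28
7 [3.  0.6 5.4] [ 0.221 -0.822 -0.055] -1.619 27.85
8 [2.5 0.7 6.6] [ 0.194 -0.719 -0.031] -2.147 28.42
[ 2.  -0.2  6.6] -4.217850725260153 27.13203894770381
```

View pics/s8.png

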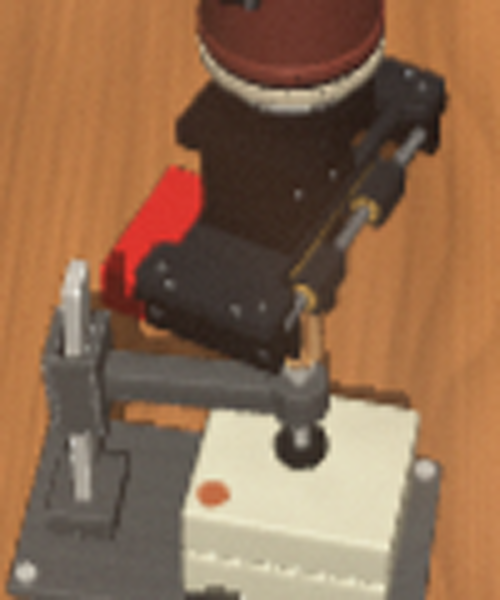

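```bash
python3 -W ignore - <<'E'
from bench import *
from h import *
p=np.load("pose.npy"); a=rz([0,0,p[2]],[(np.sin(TH),0,np.cos(TH))])[0]
c=np.array(current_tcp_pos()); 
move_straight(list(c+0.3*a),vel=5); print(np.array(current_contact_force()).round(1))
open_gripper(); print(current_width(),np.array(current_contact_force()).round(1))
c=np.array(current_tcp_pos())
move_straight(list(c+60*a),vel=80); move_straight(list(c+120*a))
q=np.array(current_joints()); q[0]-=.9; set_joints(list(q)); wait(.3)
print(current_t(),current_tcp_pos(),np.array(current_contact_force()).round(1))
for n in("side","top"):
    f=grab_frame(n);pickle.dump(f,open(f"{n}9.pkl","wb"));cv2.imwrite(f"pics/{n}9.png",f["image"][...,::-1])
ims=[]
for k in (0,5,9): 
    f=pickle.load(open(f"side{k}.pkl","rb")); ims.append(cv2.resize(f["image"][145:255,270:360,::-1],(266,325),interpolation=cv2.INTER_CUBIC))
cv2.imwrite("pics/cmp.png",np.hstack(ims))
A,B=[cv2.resize(pickle.load(open(f"top{k}.pkl","rb"))["image"][135:245,255:385,::-1],(398,337),interpolation=cv2.INTER_CUBIC) for k in(0,9)]
cv2.imwrite("pics/cmpt.png",np.hstack([A,B]))
E
```

```text
[3.8 1.  4.1]
1.001002842743918 [-0.2  0.7 -0.3]
33.625 [354.33705803 394.5631703  309.61251249] [-0.5  0.3 -0.2]
```

View pics/cmp.png

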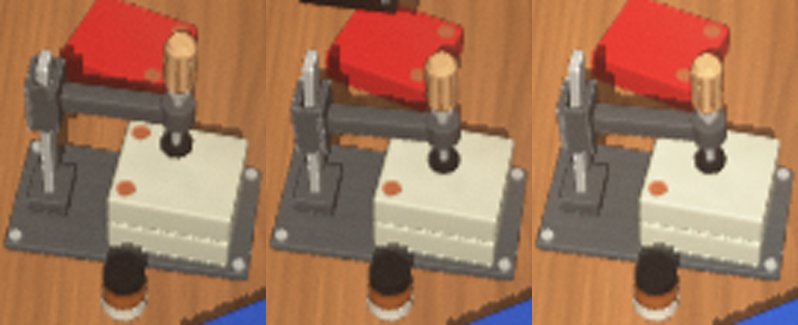

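View pics/cmpt.png

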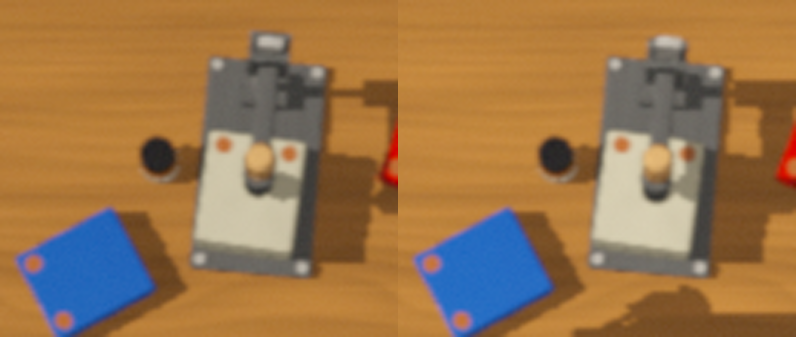

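The jaw is still tilted with its foot on the mould, and the mould, jar, blue and red blocks are where they started. The robot is clear, so I'm handing in.

```bash
python3 -c "
from bench import *
job_done(); print(current_t())"
```

```text
the job is handed in; nothing more can be done
the job is handed in; nothing more can be done
```

The mould is closed and tightened in the clamp, and I handed the job in about 34 s after the start. No verdict was reported, and I had no direct reading of the final force on the mould.

- **Closing:** I pushed the jaw down slowly with shut fingers until its foot stood on the mould and the jaw bound. The push averaged 13.0 N at most, 1 N over the suggested 10 to 12 N and under the 15 N limit. After release the push point stayed down, springing back only about 0.6 mm, and the side view showed the jaw tilted. I judged the binding from the force slope and the pictures, without measuring the tilt angle.
- **Tightening:** I gripped the handle with under 1 N of side load and turned it clockwise by 4.22 rad, about 0.67 turn. The grip's width stayed at 27 mm. The gripper was pressing down on the handle with about 6.6 N at the end of the turn. I eased that to about 4 N before letting go.
- **Last checks:** The final pictures show the foot on the mould and the jaw still tilted. The mould, the jar and the red and blue look-alikes are unmoved as far as the pictures show. I did not compare the dish and mug before and after, but the arm never came down near them. The gripper is open and clear, with the tool force back to zero within noise.

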